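# Build the sieve stack on the shaker

## Task

Build the sieve stack on the shaker's catch pan, one piece after another from the bottom up: the blue sieve into the pan, the yellow sieve on the blue one, the red sieve on the yellow one, and last the lid on the red sieve, each nested fully home and upright. Leave the green sieve, the reagent bottle, the beaker and the dropper bottle standing where they are.

Things in the scene. Friction and masses are not known exactly. Their poses are not given: they have to be found in the camera images.
- pan_rim (a point): catch pan on the sieve shaker: silver open pan, 56 mm across outside, 49 mm inside, 29 mm deep, fixed on a low round grey plinth 84 mm across and 25 mm high. It cannot be moved. The point is the centre of the pan's mouth at rim height, 57 mm above the table; z points up.
- blue_sieve_center (a point): blue sieve (finest holes), loose, upright, round: blue frame 56 mm across, 32 mm high, on a steel skirt 8 mm high (43 mm across, 37 mm at the foot); 40 mm high in all. Open top 49 mm inside, 29 mm deep. A skirt drops into the top of the piece below until the frame rests on its rim: each seated sieve adds 32 mm. Point: on the axis, 20 mm above the foot, 20 mm below the rim; z up.
- yellow_sieve_center (a point): yellow sieve (middle holes), loose, upright, round: yellow frame 56 mm across, 32 mm high, on a steel skirt 8 mm high (43 mm across, 37 mm at the foot); 40 mm high in all. Open top 49 mm inside, 29 mm deep. A skirt drops into the top of the piece below until the frame rests on its rim: each seated sieve adds 32 mm. Point: on the axis, 20 mm above the foot, 20 mm below the rim; z up.
- red_sieve_center (a point): red sieve (widest holes), loose, upright, round: red frame 56 mm across, 32 mm high, on a steel skirt 8 mm high (43 mm across, 37 mm at the foot); 40 mm high in all. Open top 49 mm inside, 29 mm deep. A skirt drops into the top of the piece below until the frame rests on its rim: each seated sieve adds 32 mm. Point: on the axis, 20 mm above the foot, 20 mm below the rim; z up.
- green_sieve_center (a point): green sieve (belongs to another set, not needed), loose, upright, round: green frame 56 mm across, 32 mm high, on a steel skirt 8 mm high (43 mm across, 37 mm at the foot); 40 mm high in all. Open top 49 mm inside, 29 mm deep. A skirt drops into the top of the piece below until the frame rests on its rim: each seated sieve adds 32 mm. Point: on the axis, 20 mm above the foot, 20 mm below the rim; z up.
- lid_knob (a point): lid, loose: dark steel disc 56 mm across, 6 mm thick, on a skirt like the sieves' (8 mm high, 43 mm across, 37 mm at the foot), with an upright black knob 18 mm across, 30 mm high to grip; 44 mm high in all. Point: middle of the knob, on the axis, 29 mm above the foot, 15 mm above the disc; z up. Seated, the disc rests on the rim below and this point is 21 mm above that rim.
- bottle_center (a point): reagent bottle with blue screw cap, 64 mm across, 131 mm high, loose, bystander; the point is on its axis 65 mm above its foot.
- beaker_center (a point): glass beaker, 75 mm across with the spout, 82 mm high, loose, bystander at the left; the point is at its middle, 41 mm above its foot.
- dropper_center (a point): small brown dropper bottle with red cap, 31 mm across, 90 mm high, loose, bystander at the right; the point is on its axis, 45 mm above its foot.

How it is judged:
By the outcome, as a careful person would: the job done as asked, in the order asked, and still so for the second after the job is handed in, with the robot touching nothing.
It also fails if it takes over 102 s, if anything falls off the work surface, if the arm or the gripper's body presses on something with over 40 N, if the wrist force passes 120 N, or if a joint passes its speed limit or range.

## Robot

A 6-joint arm with a two-finger parallel gripper is mounted at the origin on a cart in front of the work surface, level with it; the furniture and walls round the work are solid. World frame = base frame: x ahead of the robot, y to its left, z up, the work surface at z = 0. Lengths are in mm, angles in degrees, forces in N, time in s.
With the tool pointing down it reaches from about 350 to 800 mm from the base axis. Payload 7.3 kg.
Tool frame: the origin (TCP) lies at the very end of the fingers, on their centre line; the grasp point (between the pads) lies 19 mm behind it; z points along the fingers, y is the line along which they close (so a half turn about z gives the same grasp; the last joint's range is limited). The gripper opens to 85 mm and grips with 20 to 120 N. Pads are 22 mm wide; open, the fingers measure 114 mm over their backs; the gripper's body (76 mm by 85 mm) begins 54 mm behind the grasp point. The pads swing forward as they close: fully open they stand 13 mm farther back than shut.
Start: joints at [-71.792, 19.595, 87.324, -0, 73.075, -8.365], TCP at [234.883, -469.547, 231.322] pointing down, gripper open.
Joint ranges: [-145.02, 145.02], [-44.19, 115.74], [2.07, 154.8], [-57.11, 237.11], [16.16, 152.29], [-177.93, 177.93]. Speed limits (degrees/s): [147.25, 147.25, 180, 180, 180, 180].

## Interface

Orientations are given as [roll, pitch, yaw] about the fixed x, y, z axes, in that order (R = Rz(yaw) Ry(pitch) Rx(roll)).
In Python, from bench import ctrl gives the robot as it stands.
- The arm moves only by the tool play_rows, never from a script. Its argument "commands" is a list of rows, each an object of numbers: "x", "y", "z": the shift along the tool's x, y, z as a fraction of full scale; "wx", "wy", "wz": the turn, a rotation vector about the tool's x, y, z as a fraction of full scale; "hand": the gripper's target within -1 to 1 (shut at 1, half-way at 0, fully open at -1). A call has 1 to 5 rows; each row shifts and turns the commanded pose from where the row before left it, along the tool's axes as they then stand; what a row does not reach is not made up. Full scale, the value 1, is 0.025 m for a shift and 180 degrees for a turn. A row lasts 1/10 s, in which the tool goes at most 50 mm and 8.59 degrees, less where a joint would pass 70% of its speed; a pose out of reach is approached as far as the arm can. A call with a number of a shift or a turn outside -1 to 1 is refused whole. A call with a gripper value outside its range is refused whole. The fingers move at their own pace and stop on an object; the grip force is fixed at half the most. Time passes only in rows, so rows that do not move let the fingers close. It gives the time, the measured TCP pose, the force, the opening and the grip force at its end, in the units of the state.
- ctrl.observe(): the state, without advancing time (a new reading comes with each control period).
- ctrl.grab_frame(name): name is "side" or "top" or "wrist"; returns a dict with "frame" (420x560x3 uint8, red, green, blue), "vertical_fov" (degrees; the focal length in pixels is half the picture's height over the tangent of half this angle, whatever the lens; pixels are square), "cx", "cy" (the principal point, pixels), "k1" (the pictures are not rectified: a ray, as slopes to the right and down, at radius r is drawn at 1 + k1 r^2 times it, then the intrinsics apply), "T" (4x4, takes a point from camera to world coordinates). Camera axes: x right, y down, z forward; pixel columns grow to the right and rows downward; lengths in mm; the calibration is good to about 2 mm. A picture is of the moment at which its call begins. There is no depth.
- ctrl.close_job(): hands the job in; it is judged then, once.
The state is a dict: "time_s": time; "qpos": joint angles; "joint_velocities": joint speeds; "tau": joint torques, N m; "tcp_pos": TCP position; "eef_rot": TCP orientation; "ft_force": force on the tool from outside, world axes, zero at the start; "moment": the same for the moment, N m; "width": opening from 0.0 (shut) to 1.0 (fully open); "gripper_force": force on a finger pad.
Only numpy, scipy, OpenCV 4.12 (cv2) and the standard library are available. Lean on these libraries where they do the work, as an engineer would, in place of code of your own. Each camera call takes 0.05 s, during which the arm holds its last target. There are 200 camera calls.

## Working session

There is one attempt and no reset: what is moved stays moved. The work goes in short steps, Python scripts to look and compute and a tool call to move; the robot and the scene stay as the last step left them, time stands still between calls to the robot, and variables do not carry over. Pictures are saved under pics/ and viewed, at most 14 in all, crops included, and the job is handed in when it is done.

Besides the shell and the picture viewer there is one more tool, called after "Call:" by a JSON object that holds its "name" and its "arguments". play_rows: Moves the arm, as the interface text tells. Its arguments: {"type":"object","properties":{"commands":{"type":"array","items":{"type":"object","properties":{"x":{"type":"number","minimum":-1,"maximum":1},"y":{"type":"number","minimum":-1,"maximum":1},"z":{"type":"number","minimum":-1,"maximum":1},"wx":{"type":"number","minimum":-1,"maximum":1},"wy":{"type":"number","minimum":-1,"maximum":1},"wz":{"type":"number","minimum":-1,"maximum":1},"hand":{"type":"number"}}}}},"required":["commands"]}

```bash
mkdir -p pics
cat > h.py <<'E'
import sys,numpy as np,cv2
from bench import ctrl
def grab(n,save=None):
    d=ctrl.grab_frame(n)
    if save: cv2.imwrite(f'pics/{save}.png',cv2.cvtColor(np.asarray(d['frame']),cv2.COLOR_RGB2BGR))
    return d
def ray(d,u,v):
    h=d['frame'].shape[0]; f=h/2/np.tan(np.radians(d['vertical_fov'])/2)
    K=np.array([[f,0,d['cx']],[0,f,d['cy']],[0,0,1.]])
    p=cv2.undistortPoints(np.array([[[u,v]]],float),K,np.array([d['k1'],0,0,0.]))[0,0]
    T=np.array(d['T']); return T[:3,3],T[:3,:3]@np.array([p[0],p[1],1])
def onplane(d,u,v,z):
    o,r=ray(d,u,v); return o+r*(z-o[2])/r[2]
def proj(d,P):
    h=d['frame'].shape[0]; f=h/2/np.tan(np.radians(d['vertical_fov'])/2)
    T=np.array(d['T']); c=T[:3,:3].T@(np.array(P,float)-T[:3,3]); s=c[:2]/c[2]
    s=s*(1+d['k1']*(s@s)); return s*f+[d['cx'],d['cy']]
E
python3 - <<'E'
from h import *
for n in('top','side','wrist'):
    d=grab(n,n+'0'); print(n,d['vertical_fov'],d['k1'],np.round(d['T'],2).tolist())
print(ctrl.observe())
E
```

```text
top 57.70849138026013 -0.02647412203606983 [[-0.02, -0.99, 0.15, 360.03], [-1.0, 0.02, 0.01, -18.57], [-0.01, -0.15, -0.99, 1287.87], [0.0, 0.0, 0.0, 1.0]]
side 44.45654810661482 0.03926061765131519 [[1.0, -0.0, -0.01, 559.45], [0.01, -0.39, 0.92, -1197.93], [-0.01, -0.92, -0.39, 600.17], [0.0, 0.0, 0.0, 1.0]]
wrist 59.655295484209084 -0.030990916964591487 [[0.45, -0.86, -0.26, 302.21], [-0.89, -0.43, -0.13, -436.11], [-0.0, 0.29, -0.96, 372.68], [0.0, 0.0, 0.0, 1.0]]
{'time_s': 0.15, 'qpos': array([-7.17925936e+01,  1.96280616e+01,  8.73612953e+01, -1.34997232e-04,
        7.30729648e+01, -8.36442165e+00]), 'joint_velocities': array([ 0.02613236, -0.06778001, -0.16884299,  0.04433832,  0.01300644,
       -0.0150171 ]), 'tau': array([-1.97112581e-04, -4.33906138e+01, -2.46145660e+01, -2.55701743e-04,
        5.65475275e-03,  4.15438853e-05]), 'tcp_pos': array([ 234.78496586, -469.28071936,  230.79888517]), 'eef_rot': array([-1.79938322e+02, -8.93812261e-03,  2.65718626e+01]), 'ft_force': array([-0.73795071, -0.19658768, -0.3646133 ]), 'moment': array([-0.0391248 ,  0.02367901,  0.00343834]), 'gripper_force': 0.0, 'width': 0.9984526387577319}
```

View pics/top0.png

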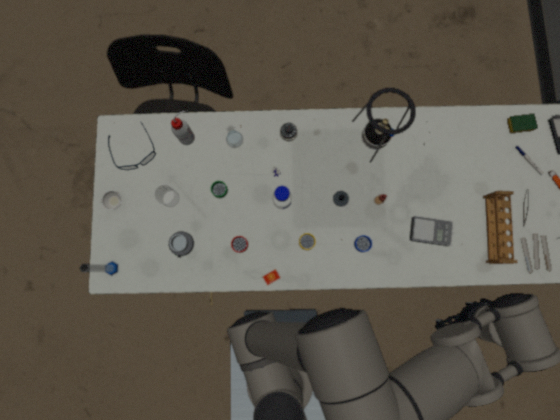

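View pics/side0.png

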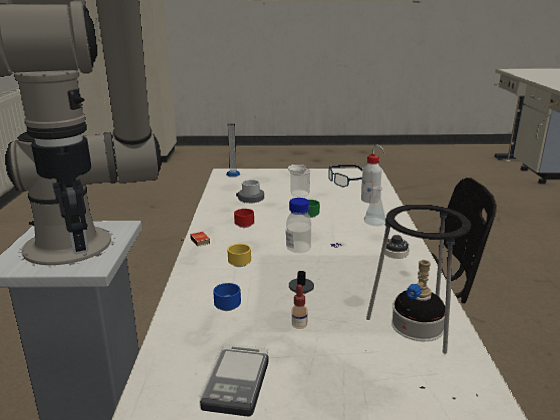

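The top view shows the pan at (180,243), red (240,243), yellow (307,241), blue (363,243) and lid (341,198). It also shows the bottle (282,195), dropper (380,199), green (219,189) and beaker (170,197). The side view agrees with this.

Run:
```python
from h import *
d=grab('top')
hsv=cv2.cvtColor(np.asarray(d['frame']),cv2.COLOR_RGB2HSV)
def cen(u,v,m,r=12):
    s=np.zeros(m.shape,bool); s[v-r:v+r+1,u-r:u+r+1]=True
    ys,xs=np.nonzero(m&s); 
    (c,rad)=cv2.minEnclosingCircle(np.stack([xs,ys],1).astype(np.float32)); return c,rad,len(xs)
sat=hsv[...,1]>90
for n,u,v,z,m in [('red',240,243,36,sat),('yellow',307,241,36,sat),('blue',363,243,36,sat),('green',219,189,36,sat),('lid',341,198,11,hsv[...,2]<110),('pan',180,243,25,hsv[...,2]<140)]:
    c,rad,k=cen(u,v,m,14); print(n,np.round(c,1),round(rad,1),k,np.round(onplane(d,*c,z),1))
for n,u,v,z in [('bottle',282,190,125),('dropper',381,198,85),('beaker',170,197,41),('pan',180,243,40)]: print(n,onplane(d,u,v,z).round(0))
```

```text
red [239.  243.8] 8.2 51 [449.2 123.4  36. ]
yellow [306.7 241.1] 8.3 53 [453.2 -99.1  36. ]
blue [362.9 243.5] 8.3 63 [ 441.5 -282.9   36. ]
green [218.5 189. ] 7.8 34 [634.7 191.6  36. ]
lid [340.5 198.1] 8.4 219 [ 598.8 -220.3   11. ]
pan [182.5 243. ] 18.1 682 [456.3 313.2  25. ]
bottle [607. -22. 125.]
dropper [ 583. -338.   85.]
beaker [610. 354.  41.]
pan [455. 318.  40.]
```

Call:
{"name": "play_rows", "arguments": {"commands": [{"wz": 0.037, "hand": -1}, {"wz": 0.037, "hand": -1}, {"wz": 0.037, "hand": -1}, {"wz": 0.0366, "hand": -1}, {"hand": -1}]}}

```text
invalid input
```

Call:
{"name": "play_rows", "arguments": {"commands": [{"x": 0.8, "y": -0.8, "z": 0.4, "hand": -1}, {"x": 0.8, "y": -0.8, "z": 0.4, "hand": -1}, {"x": 0.8, "y": -0.8, "z": 0.4, "hand": -1}, {"x": 0.8, "y": -0.8, "z": 0.4, "hand": -1}, {"x": 0.8, "y": -0.8, "z": 0.4, "hand": -1}]}}

```text
invalid input
```

Call:
{"name": "play_rows", "arguments": {"commands": [{"x": 0.8, "y": -0.8, "z": 0.4, "hand": -1}, {"x": 0.8, "y": -0.8, "z": 0.4, "hand": -1}, {"x": 0.8, "y": -0.8, "z": 0.4, "hand": -1}, {"x": 0.8, "y": -0.8, "z": 0.4, "hand": -1}, {"hand": -1}]}}

```text
invalid input
```

Run:
```python
from h import *
d=grab('wrist','w1'); s=ctrl.observe(); print(s['time_s'],s['tcp_pos'],s['eef_rot'],s['width']); print(proj(d,[442,-283,40]))
```

```text
0.25 [ 234.83753911 -469.37130442  231.00027297] [-1.79963357e+02 -3.91835443e-03  2.65774850e+01] 1.000707356639265
[ 171.99010666 -167.67145826]
```

View pics/w1.png

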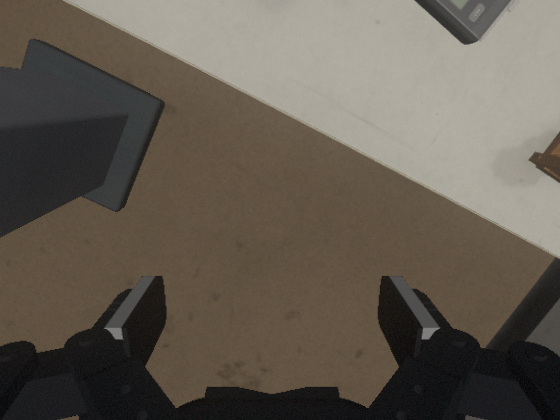

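The wrist view shows only the floor and table edge, with the fingertips near (150,280) and (395,280). All three moves were refused, so I'll try full rows.

Call:
{"name": "play_rows", "arguments": {"commands": [{"x": 0, "y": 0, "z": 0, "wx": 0, "wy": 0, "wz": 0.037, "hand": -1}, {"x": 0, "y": 0, "z": 0, "wx": 0, "wy": 0, "wz": 0.037, "hand": -1}, {"x": 0, "y": 0, "z": 0, "wx": 0, "wy": 0, "wz": 0.037, "hand": -1}, {"x": 0, "y": 0, "z": 0, "wx": 0, "wy": 0, "wz": 0.0366, "hand": -1}, {"x": 0, "y": 0, "z": 0, "wx": 0, "wy": 0, "wz": 0, "hand": -1}]}}

```text
time_s: 0.75
tcp_pos: [234.8, -469.5, 231.2]
eef_rot: [-180.0, 0.0, -0.1]
ft_force: [0.7, 0.8, -0.6]
width: 0.999
gripper_force: 0.0
```

Full rows work.

Call:
{"name": "play_rows", "arguments": {"commands": [{"x": 0.8, "y": -0.8, "z": 0.4, "wx": 0, "wy": 0, "wz": 0, "hand": -1}, {"x": 0.8, "y": -0.8, "z": 0.4, "wx": 0, "wy": 0, "wz": 0, "hand": -1}, {"x": 0.8, "y": -0.8, "z": 0.4, "wx": 0, "wy": 0, "wz": 0, "hand": -1}, {"x": 0.8, "y": -0.8, "z": 0.4, "wx": 0, "wy": 0, "wz": 0, "hand": -1}, {"x": 0.8, "y": -0.8, "z": 0.4, "wx": 0, "wy": 0, "wz": 0, "hand": -1}]}}

```text
time_s: 1.25
tcp_pos: [335.5, -368.7, 181.0]
eef_rot: [180.0, -0.0, 0.2]
ft_force: [-0.2, -0.5, 0.0]
width: 1.001
gripper_force: 0.0
```

Call:
{"name": "play_rows", "arguments": {"commands": [{"x": 0.8, "y": -0.8, "z": 0.4, "wx": 0, "wy": 0, "wz": 0, "hand": -1}, {"x": 0.8, "y": -0.8, "z": 0.4, "wx": 0, "wy": 0, "wz": 0, "hand": -1}, {"x": 0.8, "y": -0.8, "z": 0.4, "wx": 0, "wy": 0, "wz": 0, "hand": -1}, {"x": 0.8, "y": -0.8, "z": 0.4, "wx": 0, "wy": 0, "wz": 0, "hand": -1}, {"x": 0, "y": 0, "z": 0, "wx": 0, "wy": 0, "wz": 0, "hand": -1}]}}

```text
time_s: 1.75
tcp_pos: [416.0, -286.9, 140.0]
eef_rot: [-179.9, 0.1, 0.4]
ft_force: [0.3, -1.0, -0.3]
width: 0.999
gripper_force: 0.0
```

Run:
```python
from h import *
d=grab('wrist','w2'); s=ctrl.observe(); print(s['time_s'],s['tcp_pos'],s['eef_rot'],s['width']); print(proj(d,[442,-283,40]))
```

```text
1.8 [ 415.33698194 -288.26870351  140.71007883] [-1.79947145e+02  6.10836223e-02  3.22800952e-01] 0.9986725199907798
[266.64251961 176.20120477]
```

View pics/w2.png

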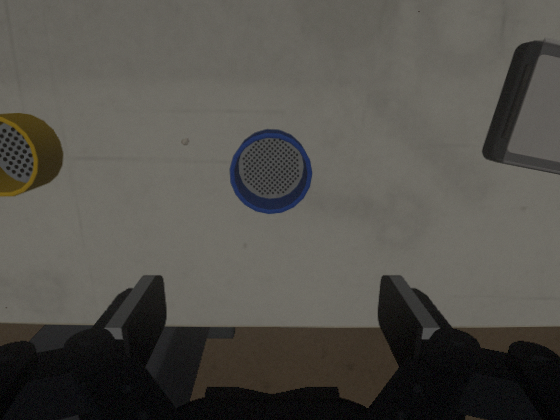

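The blue sieve is at (271,171) px, centred between the fingers in y.

```bash
cat >> h.py <<'E'
from scipy.optimize import least_squares
HUE={'blue':[(100,130)],'yellow':[(18,35)],'red':[(0,9),(170,180)],'green':[(45,85)]}
def fit(d,mask,z,c0,R=28.):
    cs,_=cv2.findContours(mask.astype(np.uint8),cv2.RETR_EXTERNAL,cv2.CHAIN_APPROX_NONE)
    cs=[c[:,0] for c in cs if len(c)>40]
    def mid(c): return onplane(d,*c.mean(0),z)[:2]
    c=min(cs,key=lambda c:np.hypot(*(mid(c)-c0))); hull=cv2.convexHull(c)[:,0]
    P=np.array([onplane(d,*p,z)[:2] for p in c if cv2.pointPolygonTest(hull[:,None],(float(p[0]),float(p[1])),True)<2])
    x=P.mean(0); cam=np.array(d['T'])[:2,3]
    for _ in range(4):
        u=(cam-x)/np.hypot(*(cam-x)); Q=P[(P-x)@u<5]
        r=least_squares(lambda x:np.hypot(*(Q-x).T)-R,x,loss='soft_l1'); x=r.x
    return x,np.abs(r.fun).mean(),len(Q)
def sieve(d,col,c0,z=40):
    hsv=cv2.cvtColor(np.asarray(d['frame']),cv2.COLOR_RGB2HSV); h=hsv[...,0]
    m=np.zeros(h.shape,bool)
    for a,b in HUE[col]: m|=(h>=a)&(h<=b)
    return fit(d,m&(hsv[...,1]>110)&(hsv[...,2]>30),z,np.array(c0))
E
python3 - <<'E'
from h import *
d=grab('wrist'); print(sieve(d,'blue',(442,-283))); print(ctrl.observe()['tcp_pos'])
E
```

```text
(array([ 444.83675698, -285.52138967]), np.float64(0.5261091813074835), 129)
[ 414.98333666 -289.244323    141.17386807]
```

Call:
{"name": "play_rows", "arguments": {"commands": [{"x": 0.6, "y": -0.08, "z": 0.6, "wx": 0, "wy": 0, "wz": 0, "hand": -1}, {"x": 0.6, "y": -0.08, "z": 0.6, "wx": 0, "wy": 0, "wz": 0, "hand": -1}, {"x": 0, "y": 0, "z": 0.9, "wx": 0, "wy": 0, "wz": 0, "hand": -1}, {"x": 0, "y": 0, "z": 0.9, "wx": 0, "wy": 0, "wz": 0, "hand": -1}, {"x": 0, "y": 0, "z": 0.9, "wx": 0, "wy": 0, "wz": 0, "hand": -1}]}}

```text
time_s: 2.35
tcp_pos: [444.6, -286.9, 43.5]
eef_rot: [179.9, -0.1, 0.0]
ft_force: [-0.6, 1.8, -0.2]
width: 1.003
gripper_force: 0.0
```

Call:
{"name": "play_rows", "arguments": {"commands": [{"x": 0, "y": 0, "z": 0.9, "wx": 0, "wy": 0, "wz": 0, "hand": -1}, {"x": 0, "y": 0, "z": 0.4, "wx": 0, "wy": 0, "wz": 0, "hand": -1}, {"x": 0, "y": 0, "z": 0, "wx": 0, "wy": 0, "wz": 0, "hand": -1}, {"x": 0, "y": 0, "z": 0, "wx": 0, "wy": 0, "wz": 0, "hand": 1}, {"x": 0, "y": 0, "z": 0, "wx": 0, "wy": 0, "wz": 0, "hand": 1}]}}

```text
time_s: 2.85
tcp_pos: [445.4, -286.3, 12.5]
eef_rot: [179.9, -0.1, 0.0]
ft_force: [-0.9, -0.0, -0.8]
width: 0.696
gripper_force: 0.0
```

Call:
{"name": "play_rows", "arguments": {"commands": [{"x": 0, "y": 0, "z": 0, "wx": 0, "wy": 0, "wz": 0, "hand": 1}, {"x": 0, "y": 0, "z": 0, "wx": 0, "wy": 0, "wz": 0, "hand": 1}, {"x": 0, "y": 0, "z": 0, "wx": 0, "wy": 0, "wz": 0, "hand": 1}, {"x": 0, "y": 0, "z": 0, "wx": 0, "wy": 0, "wz": 0, "hand": 1}, {"x": 0, "y": 0, "z": 0, "wx": 0, "wy": 0, "wz": 0, "hand": 1}]}}

```text
time_s: 3.35
tcp_pos: [445.5, -286.3, 13.1]
eef_rot: [179.9, -0.1, 0.0]
ft_force: [-1.5, -0.5, 5.6]
width: 0.637
gripper_force: 62.5
```

Call:
{"name": "play_rows", "arguments": {"commands": [{"x": 0, "y": 0, "z": -0.5, "wx": 0, "wy": 0, "wz": 0, "hand": 1}, {"x": 0, "y": 0, "z": -1, "wx": 0, "wy": 0, "wz": 0, "hand": 1}, {"x": 0, "y": 0, "z": -1, "wx": 0, "wy": 0, "wz": 0, "hand": 1}, {"x": 0, "y": -0.5, "z": -1, "wx": 0, "wy": 0, "wz": 0, "hand": 1}, {"x": 0, "y": -1, "z": -1, "wx": 0, "wy": 0, "wz": 0, "hand": 1}]}}

```text
time_s: 3.85
tcp_pos: [445.1, -248.9, 126.1]
eef_rot: [179.9, -0.1, -0.1]
ft_force: [1.3, 0.2, -1.0]
width: 0.643
gripper_force: 63.6
```

Call:
{"name": "play_rows", "arguments": {"commands": [{"x": -0.1, "y": -1, "z": 0, "wx": 0, "wy": 0, "wz": 0, "hand": 1}, {"x": -0.1, "y": -1, "z": 0, "wx": 0, "wy": 0, "wz": 0, "hand": 1}, {"x": -0.1, "y": -1, "z": 0, "wx": 0, "wy": 0, "wz": 0, "hand": 1}, {"x": -0.1, "y": -1, "z": 0, "wx": 0, "wy": 0, "wz": 0, "hand": 1}, {"x": -0.1, "y": -1, "z": 0, "wx": 0, "wy": 0, "wz": 0, "hand": 1}]}}

```text
time_s: 4.35
tcp_pos: [432.3, -122.1, 125.0]
eef_rot: [180.0, -0.1, 0.0]
ft_force: [-0.0, -0.3, -1.3]
width: 0.643
gripper_force: 63.6
```

Call:
{"name": "play_rows", "arguments": {"commands": [{"x": -0.1, "y": -1, "z": 0, "wx": 0, "wy": 0, "wz": 0, "hand": 1}, {"x": -0.1, "y": -1, "z": 0, "wx": 0, "wy": 0, "wz": 0, "hand": 1}, {"x": -0.1, "y": -1, "z": 0, "wx": 0, "wy": 0, "wz": 0, "hand": 1}, {"x": -0.1, "y": -1, "z": 0, "wx": 0, "wy": 0, "wz": 0, "hand": 1}, {"x": -0.1, "y": -1, "z": 0, "wx": 0, "wy": 0, "wz": 0, "hand": 1}]}}

```text
time_s: 4.85
tcp_pos: [419.8, 3.0, 124.9]
eef_rot: [180.0, -0.1, 0.0]
ft_force: [0.7, 0.6, -0.6]
width: 0.642
gripper_force: 63.6
```

Call:
{"name": "play_rows", "arguments": {"commands": [{"x": -0.1, "y": -1, "z": 0, "wx": 0, "wy": 0, "wz": 0, "hand": 1}, {"x": -0.1, "y": -1, "z": 0, "wx": 0, "wy": 0, "wz": 0, "hand": 1}, {"x": -0.1, "y": -1, "z": 0, "wx": 0, "wy": 0, "wz": 0, "hand": 1}, {"x": -0.1, "y": -1, "z": 0, "wx": 0, "wy": 0, "wz": 0, "hand": 1}, {"x": -0.1, "y": -1, "z": 0, "wx": 0, "wy": 0, "wz": 0, "hand": 1}]}}

```text
time_s: 5.35
tcp_pos: [407.3, 128.1, 125.0]
eef_rot: [-180.0, -0.1, 0.0]
ft_force: [0.6, 0.2, -0.6]
width: 0.638
gripper_force: 63.6
```

Call:
{"name": "play_rows", "arguments": {"commands": [{"x": -0.1, "y": -1, "z": 0, "wx": 0, "wy": 0, "wz": 0, "hand": 1}, {"x": -0.1, "y": -1, "z": 0, "wx": 0, "wy": 0, "wz": 0, "hand": 1}, {"x": -0.1, "y": -1, "z": 0, "wx": 0, "wy": 0, "wz": 0, "hand": 1}, {"x": -0.1, "y": -1, "z": 0, "wx": 0, "wy": 0, "wz": 0, "hand": 1}, {"x": 0, "y": -1, "z": 0, "wx": 0, "wy": 0, "wz": 0, "hand": 1}]}}

```text
time_s: 5.85
tcp_pos: [397.0, 253.1, 125.0]
eef_rot: [-180.0, -0.1, 0.0]
ft_force: [0.2, -0.4, -2.3]
width: 0.638
gripper_force: 63.6
```

Call:
{"name": "play_rows", "arguments": {"commands": [{"x": 0, "y": -1, "z": 0, "wx": 0, "wy": 0, "wz": 0, "hand": 1}, {"x": 0, "y": -1, "z": 0, "wx": 0, "wy": 0, "wz": 0, "hand": 1}, {"x": 0, "y": -0.6, "z": 0, "wx": 0, "wy": 0, "wz": 0, "hand": 1}, {"x": 0, "y": 0, "z": 0, "wx": 0, "wy": 0, "wz": 0, "hand": 1}, {"x": 0, "y": 0, "z": 0, "wx": 0, "wy": 0, "wz": 0, "hand": 1}]}}

```text
time_s: 6.35
tcp_pos: [397.1, 316.6, 124.0]
eef_rot: [180.0, 0.0, 0.0]
ft_force: [0.2, -0.4, -1.1]
width: 0.639
gripper_force: 63.7
```

Run:
```python
from h import *
d=grab('wrist','w3'); s=ctrl.observe(); print(s['time_s'],s['tcp_pos'],s['eef_rot'],s['gripper_force']); print(proj(d,[455,318,57]))
```

```text
6.4 [397.15400634 316.22893184 123.950899  ] [1.79966507e+02 9.22800491e-03 6.49893440e-03] 63.652533665299416
[269.27465815 132.2774522 ]
```

View pics/w3.png

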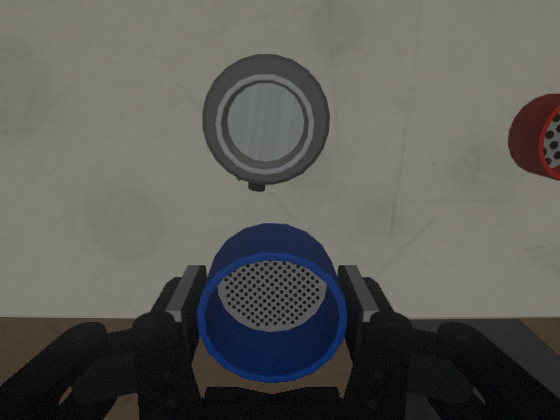

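Pan rim ring is centred near (265,124) px, and the held blue sieve's rim near (272,318), gripped level.

```bash
cat >> h.py <<'E'
def pan(d,c0=(460,316),z=57):
    u,v=proj(d,[*c0,z]).astype(int); g=cv2.cvtColor(np.asarray(d['frame']),cv2.COLOR_RGB2GRAY)
    r=58; x0,y0=max(u-r,0),max(v-r,0); b=g[y0:v+r,x0:u+r]
    t,_=cv2.threshold(b,0,255,cv2.THRESH_OTSU); m=np.zeros(g.shape,bool); m[y0:v+r,x0:u+r]=b>t
    n,l,st,ce=cv2.connectedComponentsWithStats(m.astype(np.uint8))
    # keep components not touching the box edge
    for i in range(1,n):
        x,y,w,h,a=st[i]
        if x<=x0 or y<=y0 or x+w>=u+r or y+h>=v+r: m[l==i]=0
    return fit(d,m,z,np.array(c0)),t
E
python3 - <<'E'
from h import *
d=grab('wrist'); print(pan(d)); print(sieve(d,'blue',(397,316),151)); print(ctrl.observe()['tcp_pos'])
E
```

```text
((array([459.89562983, 320.34096177]), np.float64(0.42408747170862426), 158), 88.0)
(array([396.97536162, 316.26148945]), np.float64(0.4191196315828308), 219)
[397.21419105 316.06514419 123.89312717]
```

Call:
{"name": "play_rows", "arguments": {"commands": [{"x": 0.8, "y": -0.06, "z": 0, "wx": 0, "wy": 0, "wz": 0, "hand": 1}, {"x": 0.9, "y": -0.06, "z": 0, "wx": 0, "wy": 0, "wz": 0, "hand": 1}, {"x": 0.8, "y": -0.06, "z": 0.5, "wx": 0, "wy": 0, "wz": 0, "hand": 1}, {"x": 0, "y": 0, "z": 0.9, "wx": 0, "wy": 0, "wz": 0, "hand": 1}, {"x": 0, "y": 0, "z": 0.5, "wx": 0, "wy": 0, "wz": 0, "hand": 1}]}}

```text
time_s: 6.95
tcp_pos: [459.6, 320.0, 74.8]
eef_rot: [179.9, 0.1, -0.1]
ft_force: [-0.9, -0.5, -1.1]
width: 0.641
gripper_force: 63.6
```

Call:
{"name": "play_rows", "arguments": {"commands": [{"x": 0, "y": 0, "z": 0.2, "wx": 0, "wy": 0, "wz": 0, "hand": 1}, {"x": 0, "y": 0, "z": 0.16, "wx": 0, "wy": 0, "wz": 0, "hand": 1}, {"x": 0, "y": 0, "z": 0.1, "wx": 0, "wy": 0, "wz": 0, "hand": 1}, {"x": 0, "y": 0, "z": 0, "wx": 0, "wy": 0, "wz": 0, "hand": 1}, {"x": 0, "y": 0, "z": 0, "wx": 0, "wy": 0, "wz": 0, "hand": 1}]}}

```text
time_s: 7.45
tcp_pos: [460.0, 321.7, 65.4]
eef_rot: [-180.0, -0.1, 0.0]
ft_force: [0.7, -0.6, -0.9]
width: 0.645
gripper_force: 63.7
```

Call:
{"name": "play_rows", "arguments": {"commands": [{"x": 0, "y": 0, "z": 0.06, "wx": 0, "wy": 0, "wz": 0, "hand": 1}, {"x": 0, "y": 0, "z": 0.06, "wx": 0, "wy": 0, "wz": 0, "hand": 1}, {"x": 0, "y": 0, "z": 0, "wx": 0, "wy": 0, "wz": 0, "hand": 1}]}}

```text
time_s: 7.75
tcp_pos: [459.9, 321.6, 62.2]
eef_rot: [-180.0, -0.0, 0.0]
ft_force: [-1.2, 0.3, 2.0]
width: 0.643
gripper_force: 63.9
```

Call:
{"name": "play_rows", "arguments": {"commands": [{"x": 0, "y": 0, "z": 0.05, "wx": 0, "wy": 0, "wz": 0, "hand": 1}, {"x": 0, "y": 0, "z": 0, "wx": 0, "wy": 0, "wz": 0, "hand": 1}]}}

```text
time_s: 7.95
tcp_pos: [460.0, 321.7, 62.1]
eef_rot: [-180.0, -0.1, 0.0]
ft_force: [-3.7, -1.0, 12.4]
width: 0.642
gripper_force: 65.0
```

Seated at the computed height. Releasing and backing off for a look.

Call:
{"name": "play_rows", "arguments": {"commands": [{"x": 0, "y": 0, "z": 0, "wx": 0, "wy": 0, "wz": 0, "hand": -1}, {"x": 0, "y": 0, "z": 0, "wx": 0, "wy": 0, "wz": 0, "hand": -1}, {"x": 0, "y": 0, "z": 0, "wx": 0, "wy": 0, "wz": 0, "hand": -1}, {"x": 0, "y": 0, "z": -0.2, "wx": 0, "wy": 0, "wz": 0, "hand": -1}, {"x": 0, "y": 0, "z": -0.8, "wx": 0, "wy": 0, "wz": 0, "hand": -1}]}}

```text
time_s: 8.45
tcp_pos: [458.6, 320.8, 84.0]
eef_rot: [179.9, 0.2, -0.0]
ft_force: [0.2, 0.3, -0.2]
width: 0.999
gripper_force: 0.0
```

Call:
{"name": "play_rows", "arguments": {"commands": [{"x": 0, "y": 0, "z": -1, "wx": 0, "wy": 0, "wz": 0, "hand": -1}, {"x": 0, "y": 0, "z": -1, "wx": 0, "wy": 0, "wz": 0, "hand": -1}, {"x": -0.8, "y": 0, "z": -1, "wx": 0, "wy": 0, "wz": 0, "hand": -1}, {"x": -0.8, "y": 0, "z": 0, "wx": 0, "wy": 0, "wz": 0, "hand": -1}, {"x": 0, "y": 0, "z": 0, "wx": 0, "wy": 0, "wz": 0, "hand": -1}]}}

```text
time_s: 8.95
tcp_pos: [418.2, 321.6, 161.5]
eef_rot: [-180.0, -0.0, 0.1]
ft_force: [0.2, 0.6, 0.9]
width: 0.999
gripper_force: 0.0
```

Run:
```python
from h import *
d=grab('wrist','w4'); print(sieve(d,'blue',(460,320),89)); print(ctrl.observe()['tcp_pos']); grab('side','s4')
```

```text
(array([459.34467131, 321.75366365]), np.float64(0.457842691053984), 147)
[419.3111905  321.5608164  161.07281551]
```

View pics/w4.png

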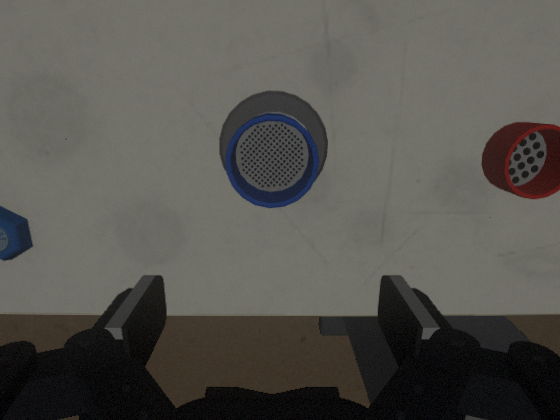

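The blue sieve sits level in the pan at (273,158) px, with red at the right edge. Next is yellow.

Call:
{"name": "play_rows", "arguments": {"commands": [{"x": 0, "y": 0.8, "z": 0, "wx": 0, "wy": 0, "wz": 0, "hand": -1}, {"x": 0, "y": 1, "z": 0, "wx": 0, "wy": 0, "wz": 0, "hand": -1}, {"x": 0, "y": 1, "z": 0, "wx": 0, "wy": 0, "wz": 0, "hand": -1}, {"x": 0, "y": 1, "z": 0, "wx": 0, "wy": 0, "wz": 0, "hand": -1}, {"x": 0, "y": 1, "z": 0, "wx": 0, "wy": 0, "wz": 0, "hand": -1}]}}

```text
time_s: 9.55
tcp_pos: [420.6, 200.3, 160.0]
eef_rot: [180.0, 0.0, -0.0]
ft_force: [0.0, -0.4, 0.0]
width: 0.998
gripper_force: 0.0
```

Call:
{"name": "play_rows", "arguments": {"commands": [{"x": 0, "y": 1, "z": 0, "wx": 0, "wy": 0, "wz": 0, "hand": -1}, {"x": 0, "y": 1, "z": 0, "wx": 0, "wy": 0, "wz": 0, "hand": -1}, {"x": 0, "y": 1, "z": 0, "wx": 0, "wy": 0, "wz": 0, "hand": -1}, {"x": 0, "y": 1, "z": 0, "wx": 0, "wy": 0, "wz": 0, "hand": -1}, {"x": 0, "y": 1, "z": 0, "wx": 0, "wy": 0, "wz": 0, "hand": -1}]}}

```text
time_s: 10.05
tcp_pos: [420.5, 75.0, 160.2]
eef_rot: [180.0, 0.0, -0.0]
ft_force: [0.8, -0.2, -0.7]
width: 1.002
gripper_force: 0.0
```

Call:
{"name": "play_rows", "arguments": {"commands": [{"x": 0, "y": 1, "z": 0, "wx": 0, "wy": 0, "wz": 0, "hand": -1}, {"x": 0, "y": 1, "z": 0, "wx": 0, "wy": 0, "wz": 0, "hand": -1}, {"x": 0, "y": 1, "z": 0, "wx": 0, "wy": 0, "wz": 0, "hand": -1}, {"x": 0, "y": 1, "z": 0, "wx": 0, "wy": 0, "wz": 0, "hand": -1}, {"x": 0, "y": 1, "z": 0, "wx": 0, "wy": 0, "wz": 0, "hand": -1}]}}

```text
time_s: 10.55
tcp_pos: [420.4, -50.2, 160.2]
eef_rot: [180.0, 0.0, -0.0]
ft_force: [1.6, -0.5, 0.7]
width: 1.002
gripper_force: 0.0
```

Call:
{"name": "play_rows", "arguments": {"commands": [{"x": 0, "y": 1, "z": 0.4, "wx": 0, "wy": 0, "wz": 0, "hand": -1}, {"x": 0, "y": 1, "z": 0.4, "wx": 0, "wy": 0, "wz": 0, "hand": -1}, {"x": 0, "y": 0, "z": 0, "wx": 0, "wy": 0, "wz": 0, "hand": -1}, {"x": 0, "y": 0, "z": 0, "wx": 0, "wy": 0, "wz": 0, "hand": -1}]}}

```text
time_s: 10.95
tcp_pos: [420.0, -99.1, 140.1]
eef_rot: [-180.0, 0.1, -0.1]
ft_force: [0.1, -0.2, 0.2]
width: 1.002
gripper_force: 0.0
```

Run:
```python
from h import *
d=grab('wrist','w5'); print(sieve(d,'yellow',(453,-99))); print(ctrl.observe()['tcp_pos'])
```

```text
(array([ 455.65105849, -100.49276642]), np.float64(0.4284964224213625), 131)
[419.99730052 -98.56668055 140.34640062]
```

Call:
{"name": "play_rows", "arguments": {"commands": [{"x": 0.7, "y": 0.03, "z": 0.6, "wx": 0, "wy": 0, "wz": 0, "hand": -1}, {"x": 0.72, "y": 0.03, "z": 0.6, "wx": 0, "wy": 0, "wz": 0, "hand": -1}, {"x": 0, "y": 0, "z": 0.9, "wx": 0, "wy": 0, "wz": 0, "hand": -1}, {"x": 0, "y": 0, "z": 0.9, "wx": 0, "wy": 0, "wz": 0, "hand": -1}, {"x": 0, "y": 0, "z": 0.9, "wx": 0, "wy": 0, "wz": 0, "hand": -1}]}}

```text
time_s: 11.5
tcp_pos: [456.0, -99.1, 42.6]
eef_rot: [180.0, -0.1, 0.1]
ft_force: [-0.6, -0.9, 0.2]
width: 1.0
gripper_force: 0.0
```

Call:
{"name": "play_rows", "arguments": {"commands": [{"x": 0, "y": 0, "z": 0.9, "wx": 0, "wy": 0, "wz": 0, "hand": -1}, {"x": 0, "y": 0, "z": 0.3, "wx": 0, "wy": 0, "wz": 0, "hand": -1}, {"x": 0, "y": 0, "z": 0, "wx": 0, "wy": 0, "wz": 0, "hand": -1}, {"x": 0, "y": 0, "z": 0, "wx": 0, "wy": 0, "wz": 0, "hand": 1}, {"x": 0, "y": 0, "z": 0, "wx": 0, "wy": 0, "wz": 0, "hand": 1}]}}

```text
time_s: 12.0
tcp_pos: [456.2, -100.2, 14.1]
eef_rot: [180.0, -0.1, 0.0]
ft_force: [0.7, -0.8, 0.7]
width: 0.692
gripper_force: 0.0
```

Call:
{"name": "play_rows", "arguments": {"commands": [{"x": 0, "y": 0, "z": 0, "wx": 0, "wy": 0, "wz": 0, "hand": 1}, {"x": 0, "y": 0, "z": 0, "wx": 0, "wy": 0, "wz": 0, "hand": 1}, {"x": 0, "y": 0, "z": 0, "wx": 0, "wy": 0, "wz": 0, "hand": 1}, {"x": 0, "y": 0, "z": 0, "wx": 0, "wy": 0, "wz": 0, "hand": 1}]}}

```text
time_s: 12.4
tcp_pos: [456.2, -100.2, 14.7]
eef_rot: [179.9, -0.1, 0.0]
ft_force: [-2.1, 1.5, 9.2]
width: 0.645
gripper_force: 61.5
```

Call:
{"name": "play_rows", "arguments": {"commands": [{"x": 0, "y": 0, "z": -0.5, "wx": 0, "wy": 0, "wz": 0, "hand": 1}, {"x": 0, "y": 0, "z": -1, "wx": 0, "wy": 0, "wz": 0, "hand": 1}, {"x": 0, "y": 0, "z": -1, "wx": 0, "wy": 0, "wz": 0, "hand": 1}, {"x": 0, "y": -0.5, "z": -1, "wx": 0, "wy": 0, "wz": 0, "hand": 1}, {"x": -0.2, "y": -1, "z": -1, "wx": 0, "wy": 0, "wz": 0, "hand": 1}]}}

```text
time_s: 12.9
tcp_pos: [451.1, -63.3, 127.5]
eef_rot: [179.9, -0.2, -0.1]
ft_force: [0.1, 0.2, -0.3]
width: 0.645
gripper_force: 63.4
```

Call:
{"name": "play_rows", "arguments": {"commands": [{"x": -0.2, "y": -1, "z": -0.9, "wx": 0, "wy": 0, "wz": 0, "hand": 1}, {"x": -0.2, "y": -1, "z": 0, "wx": 0, "wy": 0, "wz": 0, "hand": 1}, {"x": -0.2, "y": -1, "z": 0, "wx": 0, "wy": 0, "wz": 0, "hand": 1}, {"x": -0.2, "y": -1, "z": 0, "wx": 0, "wy": 0, "wz": 0, "hand": 1}, {"x": -0.2, "y": -1, "z": 0, "wx": 0, "wy": 0, "wz": 0, "hand": 1}]}}

```text
time_s: 13.4
tcp_pos: [425.2, 63.4, 149.0]
eef_rot: [180.0, -0.1, -0.0]
ft_force: [-0.1, 0.2, -0.7]
width: 0.645
gripper_force: 63.4
```

Call:
{"name": "play_rows", "arguments": {"commands": [{"x": -0.2, "y": -1, "z": 0, "wx": 0, "wy": 0, "wz": 0, "hand": 1}, {"x": -0.2, "y": -1, "z": 0, "wx": 0, "wy": 0, "wz": 0, "hand": 1}, {"x": -0.2, "y": -1, "z": 0, "wx": 0, "wy": 0, "wz": 0, "hand": 1}, {"x": -0.2, "y": -1, "z": 0, "wx": 0, "wy": 0, "wz": 0, "hand": 1}, {"x": -0.2, "y": -1, "z": 0, "wx": 0, "wy": 0, "wz": 0, "hand": 1}]}}

```text
time_s: 13.9
tcp_pos: [400.1, 188.5, 148.9]
eef_rot: [-180.0, -0.1, 0.0]
ft_force: [0.6, 0.3, -0.5]
width: 0.637
gripper_force: 63.4
```

Call:
{"name": "play_rows", "arguments": {"commands": [{"x": 0, "y": -1, "z": 0, "wx": 0, "wy": 0, "wz": 0, "hand": 1}, {"x": 0, "y": -1, "z": 0, "wx": 0, "wy": 0, "wz": 0, "hand": 1}, {"x": 0, "y": -1, "z": 0, "wx": 0, "wy": 0, "wz": 0, "hand": 1}, {"x": 0, "y": -1, "z": 0, "wx": 0, "wy": 0, "wz": 0, "hand": 1}, {"x": 0, "y": -1, "z": 0, "wx": 0, "wy": 0, "wz": 0, "hand": 1}]}}

```text
time_s: 14.4
tcp_pos: [400.2, 313.5, 148.9]
eef_rot: [-180.0, -0.1, 0.0]
ft_force: [-0.4, -0.5, -0.1]
width: 0.639
gripper_force: 63.4
```

Call:
{"name": "play_rows", "arguments": {"commands": [{"x": 0, "y": -0.4, "z": 0, "wx": 0, "wy": 0, "wz": 0, "hand": 1}, {"x": 0, "y": 0, "z": 0, "wx": 0, "wy": 0, "wz": 0, "hand": 1}, {"x": 0, "y": 0, "z": 0, "wx": 0, "wy": 0, "wz": 0, "hand": 1}]}}

```text
time_s: 14.7
tcp_pos: [400.1, 321.8, 148.1]
eef_rot: [180.0, 0.0, 0.0]
ft_force: [-0.7, -0.8, -0.2]
width: 0.641
gripper_force: 63.4
```

Run:
```python
from h import *
d=grab('wrist','w6'); t=ctrl.observe()['tcp_pos']; print(t,sieve(d,'yellow',t[:2],t[2]+26),sieve(d,'blue',(459,321),89))
```

```text
[400.20112755 321.50825286 148.10506646] (array([400.68024002, 321.82438083]), np.float64(0.40415890190437204), 223) (array([459.15940174, 321.75833148]), np.float64(0.42652621554563885), 163)
```

View pics/w6.png

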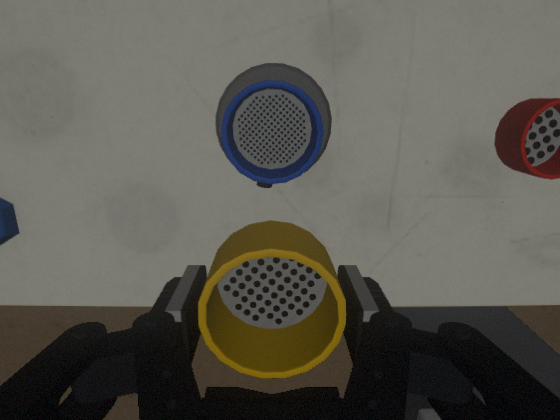

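Yellow is held level with its rim near (272,312) px, and blue is at (273,130). Shift +58.5 mm in x, then lower.

Call:
{"name": "play_rows", "arguments": {"commands": [{"x": 0.8, "y": 0, "z": 0, "wx": 0, "wy": 0, "wz": 0, "hand": 1}, {"x": 0.8, "y": 0, "z": 0, "wx": 0, "wy": 0, "wz": 0, "hand": 1}, {"x": 0.74, "y": 0, "z": 0.3, "wx": 0, "wy": 0, "wz": 0, "hand": 1}, {"x": 0, "y": 0, "z": 0.7, "wx": 0, "wy": 0, "wz": 0, "hand": 1}, {"x": 0, "y": 0, "z": 0.4, "wx": 0, "wy": 0, "wz": 0, "hand": 1}]}}

```text
time_s: 15.25
tcp_pos: [458.8, 320.9, 111.9]
eef_rot: [179.9, 0.1, -0.1]
ft_force: [0.6, -0.7, -1.5]
width: 0.638
gripper_force: 63.4
```

Call:
{"name": "play_rows", "arguments": {"commands": [{"x": 0, "y": 0, "z": 0.3, "wx": 0, "wy": 0, "wz": 0, "hand": 1}, {"x": 0, "y": 0, "z": 0.2, "wx": 0, "wy": 0, "wz": 0, "hand": 1}, {"x": 0, "y": 0, "z": 0.1, "wx": 0, "wy": 0, "wz": 0, "hand": 1}, {"x": 0, "y": 0, "z": 0, "wx": 0, "wy": 0, "wz": 0, "hand": 1}, {"x": 0, "y": 0, "z": 0, "wx": 0, "wy": 0, "wz": 0, "hand": 1}]}}

```text
time_s: 15.75
tcp_pos: [458.9, 322.7, 98.5]
eef_rot: [-180.0, -0.0, 0.0]
ft_force: [0.6, 0.3, 0.2]
width: 0.639
gripper_force: 63.4
```

Call:
{"name": "play_rows", "arguments": {"commands": [{"x": 0, "y": 0, "z": 0.06, "wx": 0, "wy": 0, "wz": 0, "hand": 1}, {"x": 0, "y": 0, "z": 0.04, "wx": 0, "wy": 0, "wz": 0, "hand": 1}, {"x": 0, "y": 0, "z": 0, "wx": 0, "wy": 0, "wz": 0, "hand": 1}]}}

```text
time_s: 16.05
tcp_pos: [458.9, 322.6, 95.8]
eef_rot: [-180.0, -0.0, 0.0]
ft_force: [-1.4, -0.1, 0.9]
width: 0.641
gripper_force: 63.6
```

Call:
{"name": "play_rows", "arguments": {"commands": [{"x": 0, "y": 0, "z": 0.05, "wx": 0, "wy": 0, "wz": 0, "hand": 1}, {"x": 0, "y": 0, "z": 0.04, "wx": 0, "wy": 0, "wz": 0, "hand": 1}, {"x": 0, "y": 0, "z": 0, "wx": 0, "wy": 0, "wz": 0, "hand": 1}]}}

```text
time_s: 16.35
tcp_pos: [459.1, 322.6, 95.7]
eef_rot: [-180.0, -0.1, 0.0]
ft_force: [-5.6, -2.9, 18.0]
width: 0.642
gripper_force: 65.2
```

Call:
{"name": "play_rows", "arguments": {"commands": [{"x": 0, "y": 0, "z": -0.05, "wx": 0, "wy": 0, "wz": 0, "hand": -1}, {"x": 0, "y": 0, "z": 0, "wx": 0, "wy": 0, "wz": 0, "hand": -1}, {"x": 0, "y": 0, "z": 0, "wx": 0, "wy": 0, "wz": 0, "hand": -1}, {"x": 0, "y": 0, "z": -0.2, "wx": 0, "wy": 0, "wz": 0, "hand": -1}, {"x": 0, "y": 0, "z": -0.8, "wx": 0, "wy": 0, "wz": 0, "hand": -1}]}}

```text
time_s: 16.85
tcp_pos: [457.6, 321.8, 117.9]
eef_rot: [179.9, 0.2, -0.0]
ft_force: [0.9, -0.1, 0.8]
width: 1.001
gripper_force: 0.0
```

Call:
{"name": "play_rows", "arguments": {"commands": [{"x": 0, "y": 0, "z": -1, "wx": 0, "wy": 0, "wz": 0, "hand": -1}, {"x": 0, "y": 0, "z": -1, "wx": 0, "wy": 0, "wz": 0, "hand": -1}, {"x": -0.8, "y": 0, "z": -0.4, "wx": 0, "wy": 0, "wz": 0, "hand": -1}, {"x": -0.8, "y": 0, "z": 0, "wx": 0, "wy": 0, "wz": 0, "hand": -1}, {"x": 0, "y": 0, "z": 0, "wx": 0, "wy": 0, "wz": 0, "hand": -1}]}}

```text
time_s: 17.35
tcp_pos: [417.0, 322.5, 180.1]
eef_rot: [180.0, 0.0, 0.1]
ft_force: [-0.5, 0.1, -0.5]
width: 1.002
gripper_force: 0.0
```

Run:
```python
from h import *
d=grab('wrist','w7'); t=ctrl.observe()['tcp_pos']; print(t,sieve(d,'yellow',(459,322),121))
```

```text
[418.32382407 322.57262628 179.92458306] (array([458.73050746, 322.73134306]), np.float64(0.45884151924961747), 159)
```

Call:
{"name": "play_rows", "arguments": {"commands": [{"x": 0, "y": 0.8, "z": 0, "wx": 0, "wy": 0, "wz": 0, "hand": -1}, {"x": 0, "y": 1, "z": 0, "wx": 0, "wy": 0, "wz": 0, "hand": -1}, {"x": 0, "y": 1, "z": 0, "wx": 0, "wy": 0, "wz": 0, "hand": -1}, {"x": 0, "y": 1, "z": 0, "wx": 0, "wy": 0, "wz": 0, "hand": -1}, {"x": 0, "y": 1, "z": 0, "wx": 0, "wy": 0, "wz": 0, "hand": -1}]}}

```text
time_s: 17.9
tcp_pos: [419.7, 201.3, 179.3]
eef_rot: [180.0, -0.0, -0.0]
ft_force: [-0.2, 0.5, 0.5]
width: 0.995
gripper_force: 0.0
```

Call:
{"name": "play_rows", "arguments": {"commands": [{"x": 0, "y": 1, "z": 0.4, "wx": 0, "wy": 0, "wz": 0, "hand": -1}, {"x": 0, "y": 1, "z": 0.8, "wx": 0, "wy": 0, "wz": 0, "hand": -1}, {"x": 0, "y": 1.0, "z": 0.4, "wx": 0, "wy": 0, "wz": 0, "hand": -1}, {"x": 0, "y": 0.1, "z": 0, "wx": 0, "wy": 0, "wz": 0, "hand": -1}, {"x": 0, "y": 0, "z": 0, "wx": 0, "wy": 0, "wz": 0, "hand": -1}]}}

```text
time_s: 18.4
tcp_pos: [419.7, 124.5, 139.5]
eef_rot: [-180.0, -0.0, -0.1]
ft_force: [-1.0, 0.5, 0.5]
width: 1.005
gripper_force: 0.0
```

Run:
```python
from h import *
d=grab('wrist','w8'); t=ctrl.observe()['tcp_pos']; print(t,sieve(d,'red',(449,123)))
```

```text
[419.75958893 125.09671088 139.81356726] (array([452.20565963, 122.9848853 ]), np.float64(0.4782738622008479), 132)
```

Call:
{"name": "play_rows", "arguments": {"commands": [{"x": 0.65, "y": 0.04, "z": 0.6, "wx": 0, "wy": 0, "wz": 0, "hand": -1}, {"x": 0.65, "y": 0.04, "z": 0.6, "wx": 0, "wy": 0, "wz": 0, "hand": -1}, {"x": 0, "y": 0, "z": 0.9, "wx": 0, "wy": 0, "wz": 0, "hand": -1}, {"x": 0, "y": 0, "z": 0.9, "wx": 0, "wy": 0, "wz": 0, "hand": -1}, {"x": 0, "y": 0, "z": 0.9, "wx": 0, "wy": 0, "wz": 0, "hand": -1}]}}

```text
time_s: 18.95
tcp_pos: [452.3, 124.1, 41.7]
eef_rot: [-180.0, -0.1, 0.1]
ft_force: [-0.2, 0.9, 0.1]
width: 0.997
gripper_force: 0.0
```

Call:
{"name": "play_rows", "arguments": {"commands": [{"x": 0, "y": 0, "z": 0.9, "wx": 0, "wy": 0, "wz": 0, "hand": -1}, {"x": 0, "y": 0, "z": 0.26, "wx": 0, "wy": 0, "wz": 0, "hand": -1}, {"x": 0, "y": 0, "z": 0, "wx": 0, "wy": 0, "wz": 0, "hand": -1}, {"x": 0, "y": 0, "z": 0, "wx": 0, "wy": 0, "wz": 0, "hand": 1}, {"x": 0, "y": 0, "z": 0, "wx": 0, "wy": 0, "wz": 0, "hand": 1}]}}

```text
time_s: 19.45
tcp_pos: [452.2, 123.3, 14.1]
eef_rot: [-180.0, -0.1, 0.0]
ft_force: [0.5, 0.1, 0.5]
width: 0.696
gripper_force: 0.0
```

Call:
{"name": "play_rows", "arguments": {"commands": [{"x": 0, "y": 0, "z": 0, "wx": 0, "wy": 0, "wz": 0, "hand": 1}, {"x": 0, "y": 0, "z": 0, "wx": 0, "wy": 0, "wz": 0, "hand": 1}, {"x": 0, "y": 0, "z": 0, "wx": 0, "wy": 0, "wz": 0, "hand": 1}, {"x": 0, "y": 0, "z": 0, "wx": 0, "wy": 0, "wz": 0, "hand": 1}]}}

```text
time_s: 19.85
tcp_pos: [452.2, 123.2, 14.5]
eef_rot: [-180.0, -0.2, -0.0]
ft_force: [-1.8, 0.3, 6.7]
width: 0.632
gripper_force: 62.9
```

Call:
{"name": "play_rows", "arguments": {"commands": [{"x": 0, "y": 0, "z": -0.6, "wx": 0, "wy": 0, "wz": 0, "hand": 1}, {"x": 0, "y": 0, "z": -1, "wx": 0, "wy": 0, "wz": 0, "hand": 1}, {"x": 0, "y": 0, "z": -1, "wx": 0, "wy": 0, "wz": 0, "hand": 1}, {"x": -0.3, "y": 0, "z": -1, "wx": 0, "wy": 0, "wz": 0, "hand": 1}, {"x": -0.3, "y": -0.5, "z": -1, "wx": 0, "wy": 0, "wz": 0, "hand": 1}]}}

```text
time_s: 20.35
tcp_pos: [436.3, 134.8, 129.8]
eef_rot: [180.0, -0.1, -0.1]
ft_force: [1.0, 1.4, -0.5]
width: 0.629
gripper_force: 63.3
```

Call:
{"name": "play_rows", "arguments": {"commands": [{"x": -0.3, "y": -1, "z": -1, "wx": 0, "wy": 0, "wz": 0, "hand": 1}, {"x": -0.3, "y": -1, "z": -1, "wx": 0, "wy": 0, "wz": 0, "hand": 1}, {"x": -0.3, "y": -1, "z": 0, "wx": 0, "wy": 0, "wz": 0, "hand": 1}, {"x": -0.3, "y": -1, "z": 0, "wx": 0, "wy": 0, "wz": 0, "hand": 1}, {"x": -0.3, "y": -1, "z": 0, "wx": 0, "wy": 0, "wz": 0, "hand": 1}]}}

```text
time_s: 20.85
tcp_pos: [398.5, 261.5, 179.2]
eef_rot: [-180.0, -0.1, -0.0]
ft_force: [0.1, -0.5, -0.0]
width: 0.627
gripper_force: 63.4
```

Call:
{"name": "play_rows", "arguments": {"commands": [{"x": 0, "y": -1, "z": 0, "wx": 0, "wy": 0, "wz": 0, "hand": 1}, {"x": 0, "y": -1, "z": 0, "wx": 0, "wy": 0, "wz": 0, "hand": 1}, {"x": 0, "y": -0.5, "z": 0, "wx": 0, "wy": 0, "wz": 0, "hand": 1}, {"x": 0, "y": 0, "z": 0, "wx": 0, "wy": 0, "wz": 0, "hand": 1}, {"x": 0, "y": 0, "z": 0, "wx": 0, "wy": 0, "wz": 0, "hand": 1}]}}

```text
time_s: 21.35
tcp_pos: [398.6, 322.3, 178.0]
eef_rot: [180.0, 0.0, 0.0]
ft_force: [-0.1, -0.7, -0.7]
width: 0.627
gripper_force: 63.4
```

Run:
```python
from h import *
d=grab('wrist','w9'); t=ctrl.observe()['tcp_pos']; print(t,sieve(d,'red',t[:2],t[2]+25.5),sieve(d,'yellow',(459,322),121))
```

```text
[398.7494514  322.02962748 178.04406745] (array([399.00162802, 322.36025841]), np.float64(0.458989938013256), 221) (array([458.44140124, 322.68758782]), np.float64(0.4200713506696921), 166)
```

View pics/w9.png

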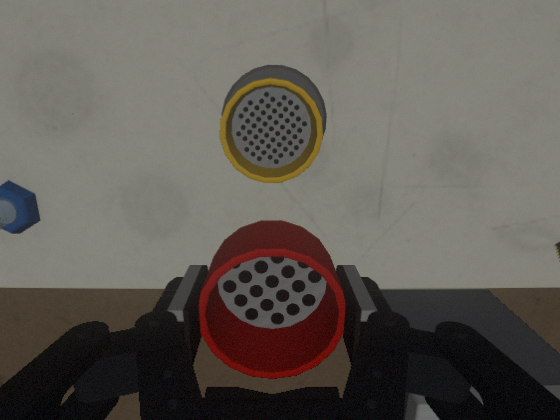

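The red sieve is held level with its rim near (272,312) px, and the stack top (yellow) is at (273,130). Move +59.5 mm in x.

Call:
{"name": "play_rows", "arguments": {"commands": [{"x": 0.8, "y": 0, "z": 0, "wx": 0, "wy": 0, "wz": 0, "hand": 1}, {"x": 0.8, "y": 0, "z": 0, "wx": 0, "wy": 0, "wz": 0, "hand": 1}, {"x": 0.78, "y": 0, "z": 0.3, "wx": 0, "wy": 0, "wz": 0, "hand": 1}, {"x": 0, "y": 0, "z": 0.6, "wx": 0, "wy": 0, "wz": 0, "hand": 1}, {"x": 0, "y": 0, "z": 0.4, "wx": 0, "wy": 0, "wz": 0, "hand": 1}]}}

```text
time_s: 21.9
tcp_pos: [458.6, 321.5, 144.6]
eef_rot: [179.9, 0.1, -0.1]
ft_force: [-0.4, -0.3, -1.0]
width: 0.626
gripper_force: 63.3
```

Call:
{"name": "play_rows", "arguments": {"commands": [{"x": 0, "y": 0, "z": 0.3, "wx": 0, "wy": 0, "wz": 0, "hand": 1}, {"x": 0, "y": 0, "z": 0.2, "wx": 0, "wy": 0, "wz": 0, "hand": 1}, {"x": 0, "y": 0, "z": 0.1, "wx": 0, "wy": 0, "wz": 0, "hand": 1}, {"x": 0, "y": 0, "z": 0, "wx": 0, "wy": 0, "wz": 0, "hand": 1}, {"x": 0, "y": 0, "z": 0, "wx": 0, "wy": 0, "wz": 0, "hand": 1}]}}

```text
time_s: 22.4
tcp_pos: [458.4, 323.2, 131.0]
eef_rot: [-180.0, -0.0, 0.0]
ft_force: [-0.5, -0.0, -0.0]
width: 0.625
gripper_force: 63.4
```

Call:
{"name": "play_rows", "arguments": {"commands": [{"x": 0, "y": 0, "z": 0.06, "wx": 0, "wy": 0, "wz": 0, "hand": 1}, {"x": 0, "y": 0, "z": 0.04, "wx": 0, "wy": 0, "wz": 0, "hand": 1}, {"x": 0, "y": 0, "z": 0, "wx": 0, "wy": 0, "wz": 0, "hand": 1}]}}

```text
time_s: 22.7
tcp_pos: [458.2, 323.0, 128.0]
eef_rot: [180.0, 0.0, 0.0]
ft_force: [0.1, -0.4, -1.5]
width: 0.625
gripper_force: 63.4
```

Call:
{"name": "play_rows", "arguments": {"commands": [{"x": 0, "y": 0, "z": 0.05, "wx": 0, "wy": 0, "wz": 0, "hand": 1}, {"x": 0, "y": 0, "z": 0.05, "wx": 0, "wy": 0, "wz": 0, "hand": 1}, {"x": 0, "y": 0, "z": 0, "wx": 0, "wy": 0, "wz": 0, "hand": 1}]}}

```text
time_s: 23.0
tcp_pos: [458.6, 323.1, 127.5]
eef_rot: [-180.0, -0.1, 0.0]
ft_force: [-4.0, -2.1, 12.6]
width: 0.625
gripper_force: 64.9
```

Call:
{"name": "play_rows", "arguments": {"commands": [{"x": 0, "y": 0, "z": -0.05, "wx": 0, "wy": 0, "wz": 0, "hand": -1}, {"x": 0, "y": 0, "z": 0, "wx": 0, "wy": 0, "wz": 0, "hand": -1}, {"x": 0, "y": 0, "z": 0, "wx": 0, "wy": 0, "wz": 0, "hand": -1}, {"x": 0, "y": 0, "z": -0.2, "wx": 0, "wy": 0, "wz": 0, "hand": -1}, {"x": 0, "y": 0, "z": -0.8, "wx": 0, "wy": 0, "wz": 0, "hand": -1}]}}

```text
time_s: 23.5
tcp_pos: [457.2, 322.3, 150.2]
eef_rot: [179.9, 0.2, 0.0]
ft_force: [0.2, 0.7, -0.4]
width: 0.997
gripper_force: 0.0
```

Call:
{"name": "play_rows", "arguments": {"commands": [{"x": 0, "y": 0, "z": -1, "wx": 0, "wy": 0, "wz": 0, "hand": -1}, {"x": 0, "y": 0, "z": -1, "wx": 0, "wy": 0, "wz": 0, "hand": -1}, {"x": -0.8, "y": 0, "z": -0.4, "wx": 0, "wy": 0, "wz": 0, "hand": -1}, {"x": -0.8, "y": 0, "z": 0, "wx": 0, "wy": 0, "wz": 0, "hand": -1}, {"x": 0, "y": 0, "z": 0, "wx": 0, "wy": 0, "wz": 0, "hand": -1}]}}

```text
time_s: 24.0
tcp_pos: [416.6, 323.1, 212.5]
eef_rot: [-180.0, 0.0, 0.1]
ft_force: [-0.2, 0.3, 0.0]
width: 1.002
gripper_force: 0.0
```

Run:
```python
from h import *
d=grab('wrist','w10'); t=ctrl.observe()['tcp_pos']; print(t,sieve(d,'red',(459,322),153))
```

```text
[417.85181782 323.10860461 212.28885123] (array([458.53332258, 323.13831649]), np.float64(0.4573765226694389), 158)
```

Call:
{"name": "play_rows", "arguments": {"commands": [{"x": 0, "y": 1, "z": 0, "wx": 0, "wy": 0, "wz": 0, "hand": -1}, {"x": 0, "y": 1, "z": 0, "wx": 0, "wy": 0, "wz": 0, "hand": -1}, {"x": 0, "y": 1, "z": 0, "wx": 0, "wy": 0, "wz": 0, "hand": -1}, {"x": 0, "y": 1, "z": 0, "wx": 0, "wy": 0, "wz": 0, "hand": -1}, {"x": 0, "y": 1, "z": 0, "wx": 0, "wy": 0, "wz": 0, "hand": -1}]}}

```text
time_s: 24.55
tcp_pos: [419.1, 196.8, 211.6]
eef_rot: [180.0, -0.0, -0.0]
ft_force: [0.4, 0.1, -0.2]
width: 0.999
gripper_force: 0.0
```

Call:
{"name": "play_rows", "arguments": {"commands": [{"x": 0, "y": 1, "z": 0, "wx": 0, "wy": 0, "wz": 0, "hand": -1}, {"x": 0, "y": 1, "z": 0, "wx": 0, "wy": 0, "wz": 0, "hand": -1}, {"x": 0, "y": 1, "z": 0, "wx": 0, "wy": 0, "wz": 0, "hand": -1}, {"x": 0, "y": 1, "z": 0, "wx": 0, "wy": 0, "wz": 0, "hand": -1}, {"x": 0, "y": 1, "z": 0, "wx": 0, "wy": 0, "wz": 0, "hand": -1}]}}

```text
time_s: 25.05
tcp_pos: [419.1, 71.5, 211.7]
eef_rot: [180.0, -0.0, -0.0]
ft_force: [0.9, -0.0, 0.2]
width: 1.0
gripper_force: 0.0
```

Call:
{"name": "play_rows", "arguments": {"commands": [{"x": 0, "y": 1, "z": 0, "wx": 0, "wy": 0, "wz": 0, "hand": -1}, {"x": 0, "y": 1, "z": 0, "wx": 0, "wy": 0, "wz": 0, "hand": -1}, {"x": 0, "y": 1, "z": 0, "wx": 0, "wy": 0, "wz": 0, "hand": -1}, {"x": 0, "y": 1, "z": 0, "wx": 0, "wy": 0, "wz": 0, "hand": -1}, {"x": 0, "y": 1, "z": 0, "wx": 0, "wy": 0, "wz": 0, "hand": -1}]}}

```text
time_s: 25.55
tcp_pos: [419.0, -53.7, 211.8]
eef_rot: [180.0, -0.0, -0.0]
ft_force: [-0.9, -0.1, -0.3]
width: 1.001
gripper_force: 0.0
```

Call:
{"name": "play_rows", "arguments": {"commands": [{"x": 0, "y": 1, "z": 0, "wx": 0, "wy": 0, "wz": 0, "hand": -1}, {"x": 0, "y": 1, "z": 0, "wx": 0, "wy": 0, "wz": 0, "hand": -1}, {"x": 0, "y": 1, "z": 0, "wx": 0, "wy": 0, "wz": 0, "hand": -1}, {"x": 0.3, "y": 1, "z": 0, "wx": 0, "wy": 0, "wz": 0, "hand": -1}, {"x": 0.5, "y": 1, "z": 0, "wx": 0, "wy": 0, "wz": 0, "hand": -1}]}}

```text
time_s: 26.05
tcp_pos: [438.6, -178.9, 211.7]
eef_rot: [180.0, 0.0, -0.0]
ft_force: [0.7, 0.4, 0.1]
width: 1.0
gripper_force: 0.0
```

Call:
{"name": "play_rows", "arguments": {"commands": [{"x": 0.8, "y": 1, "z": 0.3, "wx": 0, "wy": 0, "wz": 0, "hand": -1}, {"x": 1, "y": 0.7, "z": 0.6, "wx": 0, "wy": 0, "wz": 0, "hand": -1}, {"x": 1, "y": 0, "z": 0.6, "wx": 0, "wy": 0, "wz": 0, "hand": -1}, {"x": 1, "y": 0, "z": 0.6, "wx": 0, "wy": 0, "wz": 0, "hand": -1}, {"x": 1, "y": 0, "z": 0.6, "wx": 0, "wy": 0, "wz": 0, "hand": -1}]}}

```text
time_s: 26.55
tcp_pos: [559.6, -220.7, 143.0]
eef_rot: [180.0, 0.0, -0.0]
ft_force: [0.3, -0.9, 0.7]
width: 0.998
gripper_force: 0.0
```

Call:
{"name": "play_rows", "arguments": {"commands": [{"x": 0, "y": 0, "z": 0, "wx": 0, "wy": 0, "wz": 0, "hand": -1}, {"x": 0, "y": 0, "z": 0, "wx": 0, "wy": 0, "wz": 0, "hand": -1}]}}

```text
time_s: 26.75
tcp_pos: [558.3, -219.9, 143.3]
eef_rot: [-180.0, 0.1, 0.0]
ft_force: [0.4, 0.2, -0.1]
width: 1.001
gripper_force: 0.0
```

Run:
```python
from h import *
d=grab('wrist','w11'); t=ctrl.observe()['tcp_pos']; print(t,proj(d,(599,-220,44)))
im=cv2.imread('pics/w11.png'); im2=cv2.imread('pics/w10.png'); cv2.imwrite('pics/w11b.png',cv2.hconcat([cv2.resize(im,(400,300)),cv2.resize(im2,(400,300))]))
```

```text
[ 558.05233374 -219.9408443   144.1424988 ] [272.11446619 154.40613942]
```

View pics/w11b.png

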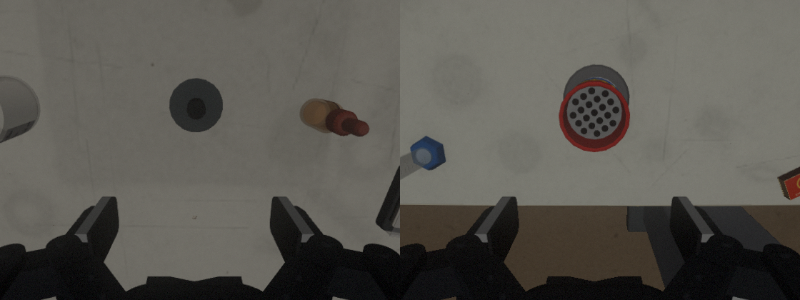

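Left (wrist at the lid): disc at about (274,147) full-frame px, dropper at (460,165). Right: red sits level on the stack.

```bash
cat >> h.py <<'E'
def lid(d,c0,z,thr=90):
    g=cv2.cvtColor(np.asarray(d['frame']),cv2.COLOR_RGB2GRAY); return fit(d,g<thr,z,np.array(c0))
E
python3 - <<'E'
from h import *
d=grab('wrist'); t=ctrl.observe()['tcp_pos']; g=cv2.cvtColor(np.asarray(d['frame']),cv2.COLOR_RGB2GRAY)
print(t,[lid(d,(599,-220),14,k) for k in(70,85,100)]); print(g[146,230:320:6])
m=(g<38).astype(np.uint8)[100:200,230:320]; ys,xs=np.nonzero(m); print(xs.mean()+230,ys.mean()+100,len(xs))
E
```

```text
[ 558.01760457 -219.99400248  144.71812892] [(array([ 600.28816145, -221.42494891]), np.float64(0.43790623793684946), 118), (array([ 600.05046579, -221.36819403]), np.float64(0.30077149660191227), 120), (array([ 579.61060272, -225.14128264]), np.float64(3.875553294773871), 48)]
[ 99 101  44  42  40  42  28  28  25  26  39  40  41  46 102]
274.08111888111887 151.16363636363636 715
```

Call:
{"name": "play_rows", "arguments": {"commands": [{"x": 0.85, "y": 0.03, "z": 0.5, "wx": 0, "wy": 0, "wz": 0, "hand": -1}, {"x": 0.84, "y": 0.03, "z": 0.6, "wx": 0, "wy": 0, "wz": 0, "hand": -1}, {"x": 0, "y": 0, "z": 0.9, "wx": 0, "wy": 0, "wz": 0, "hand": -1}, {"x": 0, "y": 0, "z": 0.9, "wx": 0, "wy": 0, "wz": 0, "hand": -1}, {"x": 0, "y": 0, "z": 0.9, "wx": 0, "wy": 0, "wz": 0, "hand": -1}]}}

```text
time_s: 27.35
tcp_pos: [600.5, -221.6, 49.8]
eef_rot: [179.9, -0.1, -0.0]
ft_force: [-0.3, -0.4, -0.5]
width: 0.996
gripper_force: 0.0
```

Call:
{"name": "play_rows", "arguments": {"commands": [{"x": 0, "y": 0, "z": 0.8, "wx": 0, "wy": 0, "wz": 0, "hand": -1}, {"x": 0, "y": 0, "z": 0.4, "wx": 0, "wy": 0, "wz": 0, "hand": -1}, {"x": 0, "y": 0, "z": 0, "wx": 0, "wy": 0, "wz": 0, "hand": -1}, {"x": 0, "y": 0, "z": 0, "wx": 0, "wy": 0, "wz": 0, "hand": -1}]}}

```text
time_s: 27.75
tcp_pos: [601.0, -221.5, 20.6]
eef_rot: [179.9, -0.1, -0.0]
ft_force: [-0.5, -0.2, 0.7]
width: 1.002
gripper_force: 0.0
```

Call:
{"name": "play_rows", "arguments": {"commands": [{"x": 0, "y": 0, "z": 0.1, "wx": 0, "wy": 0, "wz": 0, "hand": -1}, {"x": 0, "y": 0, "z": 0, "wx": 0, "wy": 0, "wz": 0, "hand": 1}, {"x": 0, "y": 0, "z": 0, "wx": 0, "wy": 0, "wz": 0, "hand": 1}, {"x": 0, "y": 0, "z": 0, "wx": 0, "wy": 0, "wz": 0, "hand": 1}, {"x": 0, "y": 0, "z": 0, "wx": 0, "wy": 0, "wz": 0, "hand": 1}]}}

```text
time_s: 28.25
tcp_pos: [600.7, -221.0, 17.0]
eef_rot: [180.0, -0.0, 0.0]
ft_force: [-0.1, -0.4, -0.1]
width: 0.329
gripper_force: 0.0
```

Call:
{"name": "play_rows", "arguments": {"commands": [{"x": 0, "y": 0, "z": 0, "wx": 0, "wy": 0, "wz": 0, "hand": 1}, {"x": 0, "y": 0, "z": 0, "wx": 0, "wy": 0, "wz": 0, "hand": 1}, {"x": 0, "y": 0, "z": 0, "wx": 0, "wy": 0, "wz": 0, "hand": 1}, {"x": 0, "y": 0, "z": 0, "wx": 0, "wy": 0, "wz": 0, "hand": 1}, {"x": 0, "y": 0, "z": 0, "wx": 0, "wy": 0, "wz": 0, "hand": 1}]}}

```text
time_s: 28.75
tcp_pos: [600.8, -221.0, 17.0]
eef_rot: [180.0, -0.0, 0.0]
ft_force: [-0.3, -0.4, 2.8]
width: 0.189
gripper_force: 58.9
```

Call:
{"name": "play_rows", "arguments": {"commands": [{"x": 0, "y": 0, "z": -0.6, "wx": 0, "wy": 0, "wz": 0, "hand": 1}, {"x": 0, "y": 0, "z": -1, "wx": 0, "wy": 0, "wz": 0, "hand": 1}, {"x": 0, "y": 0, "z": -1, "wx": 0, "wy": 0, "wz": 0, "hand": 1}, {"x": 0, "y": 0, "z": -1, "wx": 0, "wy": 0, "wz": 0, "hand": 1}, {"x": -0.5, "y": 0, "z": -1, "wx": 0, "wy": 0, "wz": 0, "hand": 1}]}}

```text
time_s: 29.25
tcp_pos: [588.8, -221.0, 133.5]
eef_rot: [180.0, -0.1, 0.0]
ft_force: [-0.2, -1.4, -0.6]
width: 0.189
gripper_force: 58.6
```

Call:
{"name": "play_rows", "arguments": {"commands": [{"x": -1, "y": 0, "z": -1, "wx": 0, "wy": 0, "wz": 0, "hand": 1}, {"x": -1, "y": 0, "z": -1, "wx": 0, "wy": 0, "wz": 0, "hand": 1}, {"x": -1, "y": 0, "z": -1, "wx": 0, "wy": 0, "wz": 0, "hand": 1}, {"x": -1, "y": -0.5, "z": -0.4, "wx": 0, "wy": 0, "wz": 0, "hand": 1}, {"x": -1, "y": -1, "z": 0, "wx": 0, "wy": 0, "wz": 0, "hand": 1}]}}

```text
time_s: 29.75
tcp_pos: [462.8, -184.7, 219.3]
eef_rot: [179.8, -0.2, -0.1]
ft_force: [0.5, 0.2, -1.0]
width: 0.188
gripper_force: 58.7
```

Call:
{"name": "play_rows", "arguments": {"commands": [{"x": -0.5, "y": -1, "z": 0, "wx": 0, "wy": 0, "wz": 0, "hand": 1}, {"x": -0.2, "y": -1, "z": 0, "wx": 0, "wy": 0, "wz": 0, "hand": 1}, {"x": -0.2, "y": -1, "z": 0, "wx": 0, "wy": 0, "wz": 0, "hand": 1}, {"x": -0.2, "y": -1, "z": 0, "wx": 0, "wy": 0, "wz": 0, "hand": 1}, {"x": -0.2, "y": -1, "z": 0, "wx": 0, "wy": 0, "wz": 0, "hand": 1}]}}

```text
time_s: 30.25
tcp_pos: [430.0, -57.6, 217.5]
eef_rot: [180.0, -0.0, -0.0]
ft_force: [-0.1, 0.2, -1.3]
width: 0.19
gripper_force: 58.6
```

Call:
{"name": "play_rows", "arguments": {"commands": [{"x": -0.2, "y": -1, "z": 0, "wx": 0, "wy": 0, "wz": 0, "hand": 1}, {"x": -0.2, "y": -1, "z": 0, "wx": 0, "wy": 0, "wz": 0, "hand": 1}, {"x": -0.2, "y": -1, "z": 0, "wx": 0, "wy": 0, "wz": 0, "hand": 1}, {"x": -0.2, "y": -1, "z": 0, "wx": 0, "wy": 0, "wz": 0, "hand": 1}, {"x": -0.2, "y": -1, "z": 0, "wx": 0, "wy": 0, "wz": 0, "hand": 1}]}}

```text
time_s: 30.75
tcp_pos: [405.1, 67.4, 217.5]
eef_rot: [180.0, -0.0, -0.0]
ft_force: [0.9, 0.9, -0.2]
width: 0.19
gripper_force: 58.6
```

Call:
{"name": "play_rows", "arguments": {"commands": [{"x": 0, "y": -1, "z": 0, "wx": 0, "wy": 0, "wz": 0, "hand": 1}, {"x": 0, "y": -1, "z": 0, "wx": 0, "wy": 0, "wz": 0, "hand": 1}, {"x": 0, "y": -1, "z": 0, "wx": 0, "wy": 0, "wz": 0, "hand": 1}, {"x": 0, "y": -1, "z": 0, "wx": 0, "wy": 0, "wz": 0, "hand": 1}, {"x": 0, "y": -1, "z": 0, "wx": 0, "wy": 0, "wz": 0, "hand": 1}]}}

```text
time_s: 31.25
tcp_pos: [405.3, 192.4, 217.5]
eef_rot: [180.0, -0.0, 0.0]
ft_force: [-0.1, 0.2, 0.0]
width: 0.194
gripper_force: 58.6
```

Call:
{"name": "play_rows", "arguments": {"commands": [{"x": 0, "y": -1, "z": 0, "wx": 0, "wy": 0, "wz": 0, "hand": 1}, {"x": 0, "y": -1, "z": 0, "wx": 0, "wy": 0, "wz": 0, "hand": 1}, {"x": 0, "y": -1, "z": 0, "wx": 0, "wy": 0, "wz": 0, "hand": 1}, {"x": 0, "y": -1, "z": 0, "wx": 0, "wy": 0, "wz": 0, "hand": 1}, {"x": 0, "y": -0.8, "z": 0, "wx": 0, "wy": 0, "wz": 0, "hand": 1}]}}

```text
time_s: 31.75
tcp_pos: [405.2, 312.7, 217.4]
eef_rot: [-180.0, -0.0, 0.0]
ft_force: [0.6, -0.6, -0.9]
width: 0.191
gripper_force: 58.6
```

Call:
{"name": "play_rows", "arguments": {"commands": [{"x": 0, "y": -0.35, "z": 0, "wx": 0, "wy": 0, "wz": 0, "hand": 1}, {"x": 0, "y": 0, "z": 0, "wx": 0, "wy": 0, "wz": 0, "hand": 1}, {"x": 0, "y": 0, "z": 0, "wx": 0, "wy": 0, "wz": 0, "hand": 1}]}}

```text
time_s: 32.05
tcp_pos: [405.4, 319.5, 216.9]
eef_rot: [180.0, 0.0, 0.0]
ft_force: [0.1, -0.6, -0.6]
width: 0.19
gripper_force: 58.7
```

Run:
```python
from h import *
d=grab('wrist','w12'); t=ctrl.observe()['tcp_pos']; print(t,sieve(d,'red',(459,322),153),proj(d,(t[0],t[1],t[2]-3)))
```

```text
[405.52449398 319.32177558 216.88460474] (array([458.48184163, 322.87695774]), np.float64(0.4552958705695298), 157) [272.23322131 278.90129446]
```

View pics/w12.png

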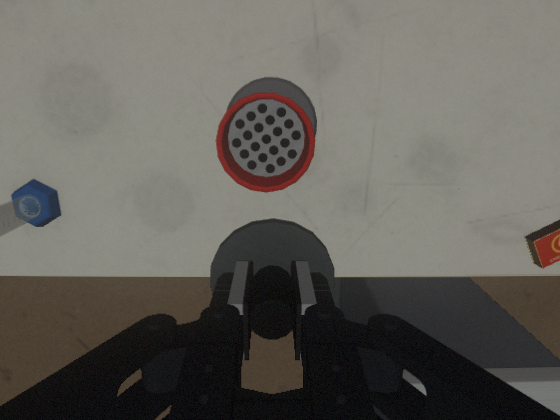

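The lid is held upright: disc spans columns 210–335 with its front edge at row 219. Stack top (red) is at (267,142). Checking the disc's fore-aft offset.

Run:
```python
from h import *
d=grab('wrist'); t=ctrl.observe()['tcp_pos']; print(t,onplane(d,272,219,t[2]-3)-[28,0,0],onplane(d,272,219,t[2]-9)-[28,0,0],onplane(d,210,277,t[2]-3),onplane(d,335,277,t[2]-3))
```

```text
[405.59683969 319.30922211 216.92719265] [405.29511577 319.21475441 213.92719265] [403.32808252 319.21301017 207.92719265] [406.56083977 346.43011062 213.92719265] [406.4959469  291.616425   213.92719265]
```

Call:
{"name": "play_rows", "arguments": {"commands": [{"x": 0.7, "y": -0.06, "z": 0, "wx": 0, "wy": 0, "wz": 0, "hand": 1}, {"x": 0.7, "y": -0.06, "z": 0, "wx": 0, "wy": 0, "wz": 0, "hand": 1}, {"x": 0.73, "y": 0, "z": 0.3, "wx": 0, "wy": 0, "wz": 0, "hand": 1}, {"x": 0, "y": 0, "z": 0.6, "wx": 0, "wy": 0, "wz": 0, "hand": 1}, {"x": 0, "y": 0, "z": 0.5, "wx": 0, "wy": 0, "wz": 0, "hand": 1}]}}

```text
time_s: 32.65
tcp_pos: [459.2, 322.2, 181.0]
eef_rot: [180.0, 0.0, -0.1]
ft_force: [0.4, 0.7, -0.8]
width: 0.19
gripper_force: 58.7
```

Call:
{"name": "play_rows", "arguments": {"commands": [{"x": 0, "y": 0, "z": 0.3, "wx": 0, "wy": 0, "wz": 0, "hand": 1}, {"x": 0, "y": 0, "z": 0.2, "wx": 0, "wy": 0, "wz": 0, "hand": 1}, {"x": 0, "y": 0, "z": 0.1, "wx": 0, "wy": 0, "wz": 0, "hand": 1}, {"x": 0, "y": 0, "z": 0, "wx": 0, "wy": 0, "wz": 0, "hand": 1}, {"x": 0, "y": 0, "z": 0, "wx": 0, "wy": 0, "wz": 0, "hand": 1}]}}

```text
time_s: 33.15
tcp_pos: [459.0, 323.4, 167.3]
eef_rot: [-180.0, -0.1, 0.0]
ft_force: [-0.7, 1.1, -1.1]
width: 0.188
gripper_force: 58.7
```

Call:
{"name": "play_rows", "arguments": {"commands": [{"x": 0, "y": 0, "z": 0.1, "wx": 0, "wy": 0, "wz": 0, "hand": 1}, {"x": 0, "y": 0, "z": 0.08, "wx": 0, "wy": 0, "wz": 0, "hand": 1}, {"x": 0, "y": 0, "z": 0, "wx": 0, "wy": 0, "wz": 0, "hand": 1}]}}

```text
time_s: 33.45
tcp_pos: [458.8, 323.2, 162.1]
eef_rot: [180.0, -0.0, 0.0]
ft_force: [0.3, 0.1, -1.2]
width: 0.188
gripper_force: 58.6
```

Call:
{"name": "play_rows", "arguments": {"commands": [{"x": 0, "y": 0, "z": 0.05, "wx": 0, "wy": 0, "wz": 0, "hand": 1}, {"x": 0, "y": 0, "z": 0, "wx": 0, "wy": 0, "wz": 0, "hand": 1}]}}

```text
time_s: 33.65
tcp_pos: [459.0, 323.4, 162.0]
eef_rot: [-180.0, -0.1, 0.0]
ft_force: [-1.2, -0.3, 5.1]
width: 0.189
gripper_force: 59.4
```

Call:
{"name": "play_rows", "arguments": {"commands": [{"x": 0, "y": 0, "z": 0, "wx": 0, "wy": 0, "wz": 0, "hand": -1}, {"x": 0, "y": 0, "z": 0, "wx": 0, "wy": 0, "wz": 0, "hand": -1}, {"x": 0, "y": 0, "z": 0, "wx": 0, "wy": 0, "wz": 0, "hand": -1}, {"x": 0, "y": 0, "z": 0, "wx": 0, "wy": 0, "wz": 0, "hand": -1}, {"x": 0, "y": 0, "z": -0.3, "wx": 0, "wy": 0, "wz": 0, "hand": -1}]}}

```text
time_s: 34.15
tcp_pos: [458.2, 322.9, 167.8]
eef_rot: [179.9, 0.1, 0.0]
ft_force: [0.3, 0.0, 0.4]
width: 0.992
gripper_force: 0.0
```

Call:
{"name": "play_rows", "arguments": {"commands": [{"x": 0, "y": 0, "z": -0.8, "wx": 0, "wy": 0, "wz": 0, "hand": -1}, {"x": 0, "y": 0, "z": -1, "wx": 0, "wy": 0, "wz": 0, "hand": -1}, {"x": -0.8, "y": 0, "z": -1, "wx": 0, "wy": 0, "wz": 0, "hand": -1}, {"x": -0.8, "y": 0, "z": 0, "wx": 0, "wy": 0, "wz": 0, "hand": -1}, {"x": 0, "y": 0, "z": 0, "wx": 0, "wy": 0, "wz": 0, "hand": -1}]}}

```text
time_s: 34.65
tcp_pos: [417.4, 323.5, 240.0]
eef_rot: [-179.9, -0.1, 0.1]
ft_force: [-0.4, -0.5, -0.8]
width: 1.004
gripper_force: 0.0
```

Run:
```python
from h import *
grab('wrist','a'); grab('side','b'); print(ctrl.observe()['tcp_pos'])
a=cv2.imread('pics/a.png'); b=cv2.imread('pics/b.png')[130:340,190:400]
cv2.imwrite('pics/f.png',cv2.hconcat([cv2.resize(a,(400,300)),cv2.resize(b,(300,300))]))
```

```text
[418.97897812 323.30030307 238.94061721]
```

View pics/f.png

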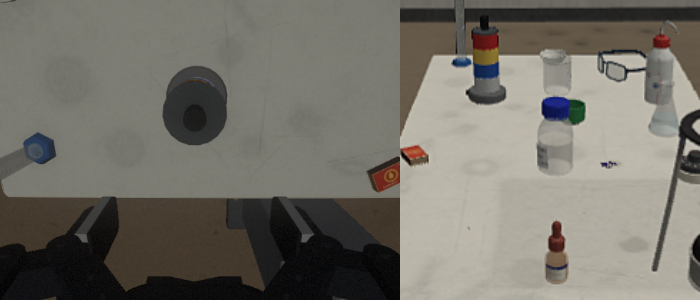

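The stack stands straight at crop (486,65), in the order pan, blue, yellow, red, lid, and the bystanders haven't moved. The gripper is clear, so I'm handing in.

```bash
python3 -c "
from bench import ctrl; print(ctrl.close_job())"
```

```text
the job is handed in; nothing more can be done
None
```

The blue, yellow and red sieves and the lid are stacked upright on the catch pan, each at its computed fully nested height; the bystanders look untouched in the final side view, and I handed the job in at about 35 s of the 102 s allowed.

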